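# Sweep the leftover nuts into the counting tray's trough

## Task

Three hexagon nuts are left lying on the deck of the counting tray: with the fingers, push them across the deck so that all three drop over its edge into the tray's trough, without picking any of them up. Leave the round spacer standing upright where it is on the deck, and do not disturb the screwdriver, the bottle or the bin on the bench.

Things in the scene. Friction and masses are not known exactly. Their poses are not given: they have to be found in the camera images.
- tray: counting tray, fixed, 268 (x) by 258 mm (y). Origin on the bench top. Flat black deck: x -130 to 130, y -50 to 130 mm, top 35 mm above the bench; no lip at its y = -50 edge, where the trough begins. A 4 mm thick aluminium wall, top 41 mm above the bench (6 mm above the deck), runs round deck and trough. Yaw within 1.6 rad: the trough (-y side) may lie right, near or far
- trough (a point): centre of the floor of the tray's open trough, axes as the tray's. The trough runs the tray's whole length beside the deck: 260 mm along x, 70 mm along y (tray y -120 to -50), floor 5 mm above the bench, 30 mm below the deck
- nut1: loose plain steel hexagon nut, 30 mm across flats (34.6 across corners), 16 mm high, 20 mm bore, about 60 g; lies flat on the tray's deck at the start, at any yaw. Origin at its centre (8 mm above its underside), z along the bore
- nut2: loose plain steel hexagon nut, 30 mm across flats (34.6 across corners), 16 mm high, 20 mm bore, about 60 g; lies flat on the tray's deck at the start, at any yaw. Origin at its centre (8 mm above its underside), z along the bore
- nut3: loose plain steel hexagon nut, 30 mm across flats (34.6 across corners), 16 mm high, 20 mm bore, about 60 g; lies flat on the tray's deck at the start, at any yaw. Origin at its centre (8 mm above its underside), z along the bore
- spacer: loose turned steel spacer, round, 26 mm diameter at both ends (20 mm waist), 45 mm tall, standing upright on the deck in one of four rows beside the nuts, its centre at least 46 mm from any nut's centre along the tray's x. Origin at the centre of its underside, z up. It must stay standing where it is
- screwdriver: loose screwdriver 180 mm long lying on the bench left of the tray, handle to its -x; bystander. Origin under its middle
- bottle: small loose white bottle with a black cap, 44 mm diameter, 100 mm tall, standing on the bench right of the tray; bystander. Origin at the centre of its underside
- bin: loose empty black open-topped parts bin, 140 by 100 mm, 55 mm high, on the bench right of the tray and farther out; bystander. Origin at the centre of its underside
Things that resemble listed ones, but are neither listed nor needed, are in the scene too. What is shaped like the nut2 but orange or purple is not meant.

How it is judged (in metres and radians):
At the end, for the whole second after the job is handed in: each nut lies at rest in the trough: its centre between the trough's walls (tray x within 130 mm, y between -120 and -50 mm) and lower than 33 mm above the bench; the spacer upright within 0.15 rad and within 15 mm of its start; screwdriver, bottle and bin within 20 mm of their starts (z of nut1 in the frame of tray between 0.005 and 0.033 m and y of nut1 in the frame of tray between -0.12 and -0.05 m and x of nut1 in the frame of tray between -0.13 and 0.13 m and linear speed of each of nut1, nut2, nut3 below 0.02 m/s and z of nut2 in the frame of tray between 0.005 and 0.033 m and y of nut2 in the frame of tray between -0.12 and -0.05 m and x of nut2 in the frame of tray between -0.13 and 0.13 m and z of nut3 in the frame of tray between 0.005 and 0.033 m and y of nut3 in the frame of tray between -0.12 and -0.05 m and x of nut3 in the frame of tray between -0.13 and 0.13 m and angle between spacer's own z axis and vertical below 0.15 rad and distance of spacer from where it was at the start of the episode below 0.015 m and distance of each of screwdriver, bottle, bin from where it was at the start of the episode below 0.02 m); the robot touches nothing.
It fails at once if a nut is lifted (its centre more than 55 mm above the bench, 12 mm above where it lies on the deck) (height (world z) of any of nut1, nut2, nut3 above 0.055 m).
It fails at once if the spacer is knocked over, lifted or shifted by more than 15 mm (angle between spacer's own z axis and vertical above 0.3 rad or distance of spacer from where it was at the start of the episode above 0.015 m).
It fails at once if the screwdriver, bottle or bin is moved by more than 20 mm (distance of any of screwdriver, bottle, bin from where it was at the start of the episode above 0.02 m).
It also fails if it takes over 48 s, if anything falls off the work surface, if the arm or the gripper's body presses on something with over 40 N, if the wrist force passes 120 N, or if a joint passes its speed limit or range.

## Robot

A 6-joint arm with a two-finger parallel gripper is mounted at the origin on the work surface. World frame = base frame: x ahead of the robot, y to its left, z up, the work surface at z = 0. Lengths are in mm, angles in rad, forces in N, time in s.
With the tool pointing down it reaches from about 350 to 725 mm from the base axis. Payload 4.3 kg.
Tool frame: the origin (TCP) lies midway between the tips of the shut fingers; the grasp point (between the pads) lies 19 mm behind it; z points along the fingers, y is the line along which they close (so a half turn about z gives the same grasp; the last joint's range is limited). The gripper opens to 85 mm and grips with 20 to 120 N. Pads are 22 mm wide; open, the fingers measure 114 mm over their backs; the gripper's body (76 mm by 85 mm) begins 54 mm behind the grasp point. The pads swing forward as they close: fully open they stand 13 mm farther back than shut.
Start: joints at [1.203, 0.377, 0.081, 1.274, 0, 1.46], TCP at [146.604, 556.034, 231.329] pointing down, gripper open.
Joint ranges: [-2.72, 2.72], [-0.84, 1.66], [-1.02, 1.22], [-1.77, 2.12], [-1.37, 1.28], [-3.14, 3.14]. Speed limits (rad/s): [2.57, 2.57, 3.14, 3.14, 3.14, 3.14].

## Interface

Orientations are given as a unit quaternion [w, x, y, z].
In Python, from rig import r gives the robot as it stands. The module is installed in compiled form; this text tells all that it offers.
- The arm moves only by the tool apply_moves, never from a script. Its argument "deltas" is a list that holds one entry, the list of rows, each a list of 4 numbers: the shift along the tool's x, y, z in m, then the turn about the tool's z in degrees. In form: [[[x, y, z, roll], ...]]. A call has exactly 5 rows; each row shifts and turns the commanded pose from where the row before left it, along the tool's axes as they then stand; what a row does not reach is not made up. A row lasts 1/12 s, in which the tool goes at most 41.7 mm and 7.16 degrees, less where a joint would pass 70% of its speed; a pose out of reach is approached as far as the arm can. A call is refused whole if a number of a shift passes 0.0417 or a number of a turn 7.16, either way. A call with a gripper value outside its range is refused whole. "fingers" is the finger opening in m, from 0 to 0.0854, set as the call begins (left out, the last holds). The fingers move at their own pace and stop on an object; the grip force is fixed at half the most. Time passes only in rows, so rows that do not move let the fingers close, or fill a call up. It gives the time, the measured TCP pose, the force, the opening and the grip force at its end, in the units of the state.
- r.observe(): the state, without advancing time (a new reading comes with each control period).
- r.snapshot(name): name is "side" or "top" or "wrist"; returns the picture (400x640x3 uint8, blue, green, red); there is no depth.
- r.calibration(name): a dict with "K" (3x3 intrinsics, pixels), "k1" (the pictures are not rectified: a ray, as slopes to the right and down, at radius r is drawn at 1 + k1 r^2 times it, then the intrinsics apply), "view" (4x4, takes a point from world to camera coordinates). Camera axes: x right, y down, z forward; pixel columns grow to the right and rows downward; lengths in mm; the calibration is good to about 2 mm. A picture is of the moment at which its call begins: read the wrist's pose just before it. calibration takes no time and is no camera call; for the wrist camera it gives the pose at the moment of the call.
- r.job_done(): hands the job in; it is judged then, once.
The state is a dict: "clock": time; "qpos": joint angles; "joint_velocities": joint speeds; "effort": joint torques, N m; "tool_pos": TCP position; "ee_rot": TCP orientation; "wrist_force": force on the tool from outside, world axes, zero at the start; "moment": the same for the moment, N m; "grip_width": finger opening in mm; "gripper_force": force on a finger pad.
Only numpy, scipy, OpenCV 4.12 (cv2) and the standard library are available. Lean on these libraries where they do the work, as an engineer would, in place of code of your own. Each camera call takes 0.05 s, during which the arm holds its last target. There are 200 camera calls.

## Working session

There is one attempt and no reset: what is moved stays moved. The work goes in short steps, Python scripts to look and compute and a tool call to move; the robot and the scene stay as the last step left them, time stands still between calls to the robot, and variables do not carry over. Pictures are saved under pics/ and viewed, at most 10 in all, crops included, and the job is handed in when it is done.

Besides the shell and the picture viewer there is one more tool, called after "Request:" in YAML: its name, and indented under it one key for each argument. apply_moves: Moves the arm, as the interface text tells. Its arguments: {"type":"object","properties":{"deltas":{"type":"array","items":{"type":"array","items":{"type":"array","items":{"type":"number"}}}},"fingers":{"type":"number"}},"required":["deltas"]}

```bash
mkdir -p pics
cat > h.py <<'E'
import numpy as np, cv2
from rig import r
def ray(c,u,v):
    K=np.array(c["K"]);V=np.array(c["view"]);k=c["k1"]
    d=np.array([(u-K[0,2])/K[0,0],(v-K[1,2])/K[1,1]]);s=d.copy()
    for _ in range(20): s=d/(1+k*(s@s))
    R=V[:3,:3]; return -R.T@V[:3,3], R.T@np.array([s[0],s[1],1])
def atz(c,u,v,z):
    o,d=ray(c,u,v); return o+d*(z-o[2])/d[2]
def tri(c1,p1,c2,p2):
    a,d=ray(c1,*p1);b,e=ray(c2,*p2)
    t=np.linalg.lstsq(np.c_[d,-e],b-a,rcond=None)[0]
    return (a+d*t[0]+b+e*t[1])/2, np.linalg.norm(a+d*t[0]-b-e*t[1])
def proj(c,P):
    K=np.array(c["K"]);V=np.array(c["view"]);p=V[:3,:3]@P+V[:3,3];s=p[:2]/p[2];s=s*(1+c["k1"]*(s@s))
    return K[:2,:2]@s+K[:2,2]
E
python3 - <<'E'
from h import *
print(r.observe())
a=[r.snapshot(n) for n in("top","side")]
for n,i in zip(("top","side"),a): cv2.imwrite(f"pics/{n}0.png",i); print(r.calibration(n))
E
```

```text
{'clock': 0.0, 'qpos': array([ 1.20270094e+00,  3.78090568e-01,  7.96240950e-02,  1.27443154e+00,
       -1.78414331e-06,  1.46049391e+00]), 'joint_velocities': array([ 0.00092133, -0.00099179,  0.00061388,  0.00076495, -0.00033554,
        0.00070368]), 'effort': array([-1.09379056e-03, -4.63601553e+01,  2.69877899e+01,  2.09021318e-02,
       -1.53523806e-04, -5.76989422e-06]), 'tool_pos': array([146.34714147, 555.36894149, 230.34450861]), 'ee_rot': array([-2.48103131e-04,  1.28539789e-01,  9.91703796e-01, -1.02113255e-03]), 'wrist_force': array([ 0.07524402,  0.28019537, -0.21578061]), 'moment': array([-0.00895505,  0.02039804, -0.04455531]), 'gripper_force': 0.0, 'grip_width': 85.08483655784698}
{'K': array([[377.4364312 ,   0.        , 320.42914388],
       [  0.        , 377.4364312 , 200.42099607],
       [  0.        ,   0.        ,   1.        ]]), 'k1': -0.03308617756236359, 'view': array([[ 1.61625735e-02, -9.99723300e-01,  1.70907685e-02,
        -1.43466234e+01],
       [-9.94339426e-01, -1.78660691e-02, -1.04737332e-01,
         5.02981391e+02],
       [ 1.05013696e-01, -1.53012001e-02, -9.94353054e-01,
         1.03863253e+03],
       [ 0.00000000e+00,  0.00000000e+00,  0.00000000e+00,
         1.00000000e+00]])}
{'K': array([[423.30289093,   0.        , 324.53248574],
       [  0.        , 423.30289093, 198.71732682],
       [  0.        ,   0.        ,   1.        ]]), 'k1': -0.02688782923851141, 'view': array([[ 9.82031956e-01, -1.88369819e-01, -1.14038895e-02,
        -4.94461155e+02],
       [-1.40026299e-01, -6.86824252e-01, -7.13207601e-01,
         1.23296281e+02],
       [ 1.26514319e-01,  7.01989500e-01, -7.00860092e-01,
         9.97527823e+02],
       [ 0.00000000e+00,  0.00000000e+00,  0.00000000e+00,
         1.00000000e+00]])}
```

View pics/top0.png

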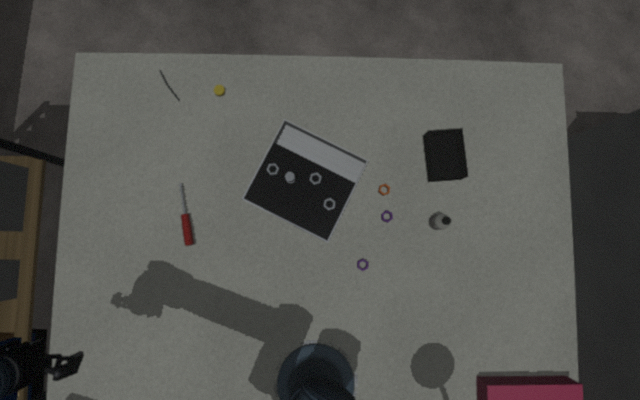

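View pics/side0.png

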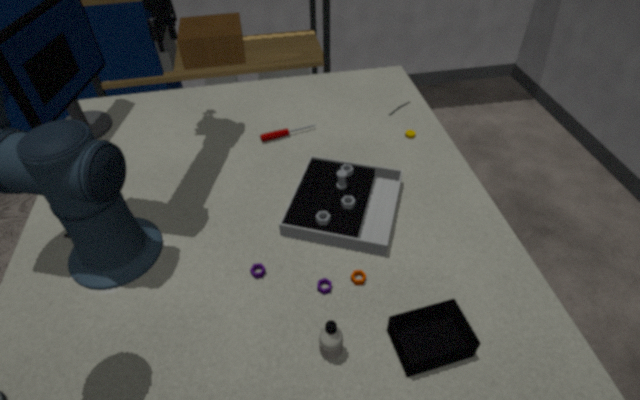

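The top view shows three steel nuts on the deck at (272,169), (315,178) and (329,203), with the spacer at about (290,177) and the trough on the far side. Lookalikes, all on the bench: orange (384,189), purple (387,216) and (363,264). I choose the three grey nuts on the deck. The side view shows them at (347,170), (348,202) and (323,217), with the spacer at (342,180). Next is a close crop to check this.

Run:
```python
import cv2,numpy as np
a=cv2.imread("pics/top0.png")[118:243,240:370];b=cv2.imread("pics/side0.png")[155:252,278:408]
f=lambda i:np.clip(cv2.resize(i,None,fx=6,fy=6,interpolation=cv2.INTER_CUBIC).astype(float)*1.3,0,255).astype('u1')
cv2.imwrite("pics/ct.png",cv2.resize(f(a),(624,600)));cv2.imwrite("pics/cs.png",f(b))
```

```text
(no output)
```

View pics/ct.png

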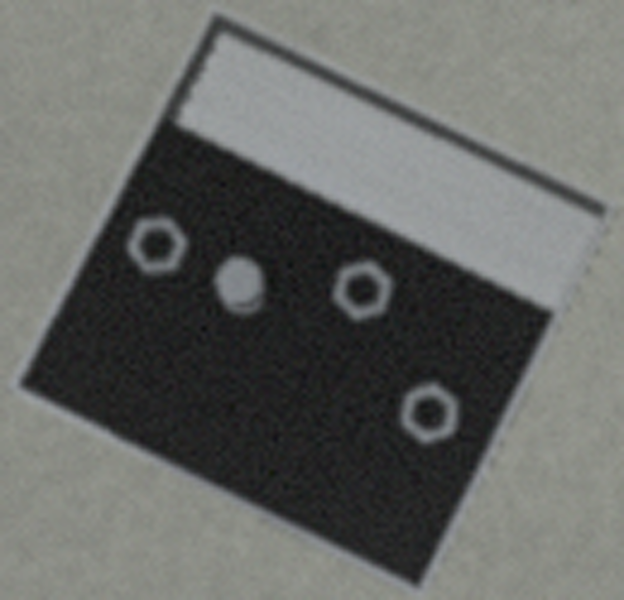

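View pics/cs.png

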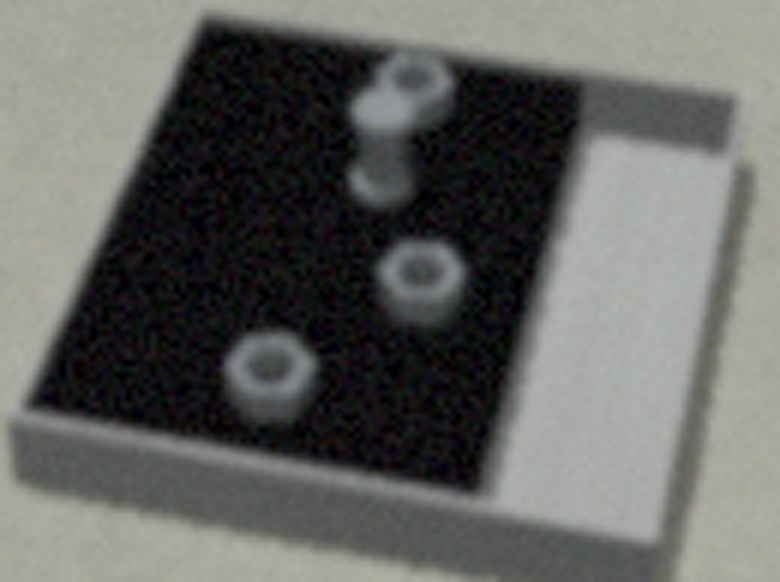

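The crops confirm three grey hexagon nuts and the spacer, which stands beside the leftmost nut. Top crop: nuts (157,245), (362,291), (430,413), spacer top (239,282). Side crop: nuts (414,78), (421,270), (270,367), spacer top (383,108).

Run:
```python
from h import *
T=r.calibration("top");S=r.calibration("side")
t=lambda x,y:(240+(x+.5)/4.8-.5,118+(y+.5)/4.8-.5)
s=lambda x,y:(278+(x+.5)/6-.5,155+(y+.5)/6-.5)
P={'A':((157,245),(414,78)),'B':((362,291),(421,270)),'C':((430,413),(270,367)),'sp':((239,282),(383,108)),
'FL':((217,15),(738,96)),'FR':((606,210),(660,542)),'NR':((418,587),(13,420)),'NL':((19,384),(203,12)),'eL':((172,124),(582,85)),'eR':((552,311),(490,492))}
W={}
for k,(a,b) in P.items():
    p,e=tri(T,t(*a),S,s(*b)); z={'A':51,'B':51,'C':51,'sp':80,'eL':35,'eR':35}.get(k,41)
    q=(atz(T,*t(*a),z)+atz(S,*s(*b),z))/2; W[k]=q; print(k,p.round(1),round(e,1),q.round(1), (atz(T,*t(*a),z)-atz(S,*s(*b),z)).round(1))
c=(W['FL']+W['FR']+W['NR']+W['NL'])/4
v=[W['FR']-W['FL'],W['NR']-W['NL'],W['FL']-W['NL'],W['FR']-W['NR']]
print([round(np.linalg.norm(x),1) for x in v])
# tray +y = toward near; -y= far. x = y rot -90: x=(yy,-yx)
d=-(v[2]+v[3]);d/=np.linalg.norm(d); x=np.array([d[1],-d[0],0]); e=v[0]/np.linalg.norm(v[0]);print(d,x,e)
yaw=np.arctan2(x[1],x[0]); 
yaw2=np.arctan2(-(v[0]+v[1])[1],-(v[0]+v[1])[0]) if x@e<0 else np.arctan2((v[0]+v[1])[1],(v[0]+v[1])[0])
print('yaw',yaw,yaw2); yaw=(yaw+yaw2)/2
R=np.array([[np.cos(yaw),-np.sin(yaw)],[np.sin(yaw),np.cos(yaw)]])
o=c[:2]-R@np.array([0,5]); print('origin',o)
for k in W: print(k,(R.T@(W[k][:2]-o)).round(1))
np.savez('tray.npz',o=o,R=R,yaw=yaw)
```

```text
A [588.1 129.9  48.5] 1.5 [587.6 128.4  51. ] [-1.3  2.5  0. ]
B [563.4  10.5  48.9] 1.8 [563.    9.6  51. ] [-1.6  2.1  0. ]
C [493.  -29.8  47.9] 1.3 [492.6 -31.2  51. ] [-1.1  3.   0. ]
sp [562.4  79.8  78. ] 1.6 [561.9  78.7  80. ] [-1.5  2.1  0. ]
FL [729.5  99.6  39. ] 1.8 [728.8  98.6  41. ] [-1.6  1.9  0. ]
FR [ 620.3 -133.8   31.9] 7.1 [ 617.9 -136.3   41. ] [-6.3  8.6  0. ]
NR [391.7 -24.8  33.8] 1.9 [391.6 -28.   41. ] [2.  6.8 0. ]
NL [506.4 209.   37.2] 0.6 [505.9 206.3  41. ] [-0.4  4.   0. ]
eL [664.2 124.7  35.6] 3.0 [664.4 125.2  35. ] [-3.2 -0.6  0. ]
eR [ 560.1 -101.5   37.5] 10.8 [ 560.7 -100.2   35. ] [-11.2  -1.8   0. ]
[np.float64(259.7), np.float64(260.6), np.float64(247.6), np.float64(250.9)]
[-9.01238014e-01  4.33324408e-01  1.14039828e-16] [0.43332441 0.90123801 0.        ] [-4.26802719e-01 -9.04344757e-01 -2.18886751e-16]
yaw 1.1226180947203517 1.1233931077222736
origin [565.53961339  32.99659533]
A [95.6 21.5]
B [-22.2  -7.8]
C [-89.4  38. ]
sp [39.6 23. ]
FL [ 129.8 -118.7]
FR [-129.9 -120.5]
NR [-130.3  130.4]
NL [130.3 128.8]
eL [125.9 -49.2]
eR [-122.2  -53.3]
```

Deck heights agree with the text, and the tray yaw is 1.123. After a +10.9° roll, tool x lies along tray +y and tool y along tray +x, so each push runs along tool -x. First I align the tool and travel to behind nut A.

Request:
apply_moves:
  deltas:
    - [[0,0,0,5.5],[0,0,0,5.4],[-0.036,-0.013,0,0],[-0.036,-0.013,0,0],[-0.036,-0.013,0,0]]
  fingers: 0.014

```text
clock: 0.52
tool_pos: [227.2, 473.1, 230.7]
ee_rot: [-0.0, 0.221, 0.975, -0.0]
wrist_force: [-0.6, 0.6, -0.1]
grip_width: 25.1
gripper_force: 0.0
```

Request:
apply_moves:
  deltas:
    - [[-0.036,-0.013,0,0],[-0.036,-0.013,0,0],[-0.036,-0.013,0,0],[-0.036,-0.013,0,0],[-0.036,-0.013,0,0]]

```text
clock: 0.93
tool_pos: [361.8, 335.8, 231.0]
ee_rot: [-0.0, 0.222, 0.975, -0.0]
wrist_force: [-0.1, 0.3, -0.0]
grip_width: 14.3
gripper_force: 0.0
```

Request:
apply_moves:
  deltas:
    - [[-0.036,-0.013,0,0],[-0.036,-0.013,0,0],[-0.036,-0.013,0,0],[-0.036,-0.013,0,0],[-0.036,-0.013,0,0]]

```text
clock: 1.35
tool_pos: [495.9, 199.2, 230.9]
ee_rot: [-0.0, 0.222, 0.975, -0.0]
wrist_force: [-0.4, 0.3, -0.4]
grip_width: 13.7
gripper_force: 0.0
```

```bash
cat > st.py <<'E'
from h import *
from scipy.spatial.transform import Rotation as Ro
def st():
    o=r.observe();d=np.load('tray.npz');q=o['ee_rot'];M=Ro.from_quat(q[[1,2,3,0]]).as_matrix()
    print('t',round(o['clock'],2),'tray xy',(d['R'].T@(o['tool_pos'][:2]-d['o'])).round(1),'z',round(o['tool_pos'][2],1),'yaw err deg',np.degrees(np.arctan2(M[1,1],M[0,1])-d['yaw']).round(2),'w',round(o['grip_width'],1),'F',o['wrist_force'].round(1))
if __name__=="__main__": st()
E
python3 st.py
```

```text
t 1.35 tray xy [119.7 134.8] z 230.9 yaw err deg -0.02 w 13.7 F [-0.4  0.3 -0.4]
```

Request:
apply_moves:
  deltas:
    - [[-0.037,-0.012,0,0],[-0.037,-0.012,0,0],[0,0,0.03,0],[0,0,0.04,0],[0,0,0.04,0]]

```text
clock: 1.77
tool_pos: [553.3, 146.5, 120.8]
ee_rot: [0.001, 0.223, 0.975, 0.001]
wrist_force: [1.2, -0.2, 0.2]
grip_width: 13.9
gripper_force: 0.0
```

Run:
```python
from st import *
i=r.snapshot("top");w=r.snapshot("wrist");st()
cv2.imwrite("pics/w1.png",w)
```

```text
t 1.87 tray xy [92.5 68. ] z 113.7 yaw err deg -0.05 w 14.0 F [-2.4 -0.6  0.2]
```

View pics/w1.png

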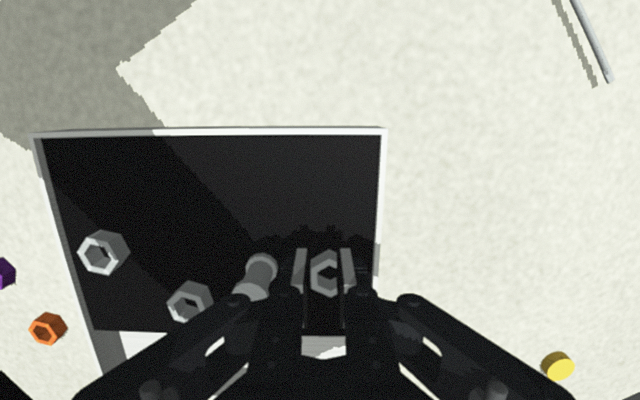

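The wrist view, from the trough side, shows nut A at (325,273), centred between the finger tips (300–350), with the spacer clear at (258,275). I'll recheck the settled pose.

Request:
apply_moves:
  deltas:
    - [[0,0,0,0],[0,0,0,0],[0,0,0,0],[0,0,0,0],[0,0,0,0]]

```text
clock: 2.28
tool_pos: [553.3, 147.8, 123.6]
ee_rot: [0.002, 0.222, 0.975, 0.001]
wrist_force: [0.4, 0.3, 0.4]
grip_width: 13.9
gripper_force: 0.0
```

```bash
python3 st.py
```

```text
t 2.28 tray xy [98.1 60.7] z 123.6 yaw err deg 0.01 w 13.9 F [0.4 0.3 0.4]
```

Request:
apply_moves:
  deltas:
    - [[0,-0.002,0.025,0],[0,0,0.025,0],[0,0,0.018,0],[0,0,0.012,0],[0,0,0,0]]

```text
clock: 2.7
tool_pos: [549.0, 145.3, 39.4]
ee_rot: [-0.002, 0.222, 0.975, -0.001]
wrist_force: [-0.4, -1.0, -0.7]
grip_width: 13.8
gripper_force: 0.0
```

Request:
apply_moves:
  deltas:
    - [[0,0,0.001,0],[0,0,0,0],[0,0,0,0],[0,0,0,0],[0,0,0,0]]

```text
clock: 3.12
tool_pos: [551.4, 145.6, 41.3]
ee_rot: [0.001, 0.222, 0.975, 0.0]
wrist_force: [-0.4, -0.4, 0.7]
grip_width: 14.3
gripper_force: 0.0
```

```bash
python3 st.py
```

```text
t 3.12 tray xy [95.4 61.5] z 41.3 yaw err deg -0.01 w 14.3 F [-0.4 -0.4  0.7]
```

Request:
apply_moves:
  deltas:
    - [[-0.007,0,0,0],[-0.007,0,0,0],[-0.007,0,0,0],[-0.007,0,0,0],[-0.007,0,0,0]]

```text
clock: 3.53
tool_pos: [582.9, 130.0, 40.3]
ee_rot: [-0.0, 0.222, 0.975, 0.0]
wrist_force: [-1.8, 0.4, 0.5]
grip_width: 13.8
gripper_force: 0.7
```

Request:
apply_moves:
  deltas:
    - [[-0.007,0,0,0],[-0.007,0,0,0],[-0.007,0,0,0],[-0.007,0,0,0],[-0.007,0,0,0]]

```text
clock: 3.95
tool_pos: [614.4, 114.8, 40.2]
ee_rot: [-0.0, 0.222, 0.975, 0.0]
wrist_force: [-1.0, 0.8, 0.6]
grip_width: 13.8
gripper_force: 0.7
```

Run:
```python
from st import *
st();cv2.imwrite("pics/w2.png",r.snapshot("wrist"))
```

```text
t 3.95 tray xy [94.9 -8.6] z 40.2 yaw err deg -0.02 w 13.8 F [-1.   0.8  0.6]
```

View pics/w2.png

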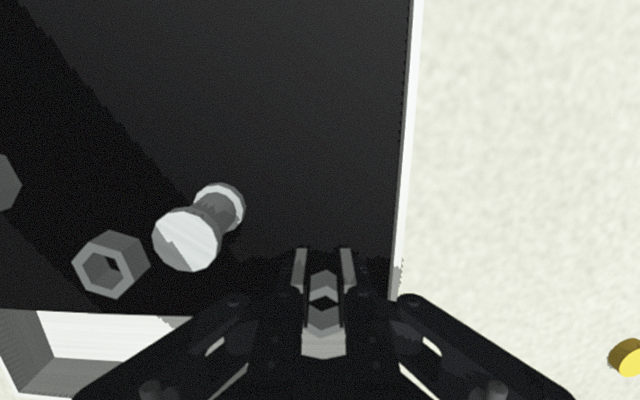

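Nut A rides ahead of both finger tips at (323,300), and the spacer at (185,240) is well clear. I keep pushing.

Request:
apply_moves:
  deltas:
    - [[-0.007,0,0,0],[-0.007,0,0,0],[-0.007,0,0,0],[-0.007,0,0,0],[-0.007,0,0,0]]

```text
clock: 4.42
tool_pos: [646.3, 99.5, 40.3]
ee_rot: [0.0, 0.222, 0.975, -0.0]
wrist_force: [-0.2, -0.1, 0.1]
grip_width: 14.0
gripper_force: 0.0
```

Request:
apply_moves:
  deltas:
    - [[-0.004,0,0,0],[-0.004,0,0,0],[0,0,0,0],[0,0,0,0],[0,0,0,0]]

```text
clock: 4.83
tool_pos: [652.2, 96.6, 40.2]
ee_rot: [-0.0, 0.222, 0.975, -0.0]
wrist_force: [-1.0, 0.7, -0.2]
grip_width: 14.2
gripper_force: 0.0
```

Run:
```python
from st import *
st();cv2.imwrite("pics/w3.png",np.vstack([r.snapshot("wrist")[150:],r.snapshot("side")[150:260]]))
```

```text
t 4.83 tray xy [ 94.9 -50.5] z 40.2 yaw err deg -0.01 w 14.2 F [-1.   0.7 -0.2]
```

View pics/w3.png

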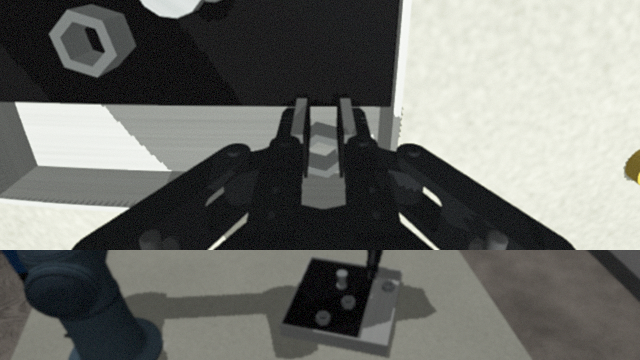

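Nut A is in the trough (side inset (388,285)), and the spacer still stands. I rise and go behind nut B.

Request:
apply_moves:
  deltas:
    - [[0,0,-0.035,0],[0,0,-0.035,0],[0.0,0,0,0],[0.027,-0.03,0,0],[0.027,-0.03,0,0]]

```text
clock: 5.35
tool_pos: [579.7, 66.1, 110.6]
ee_rot: [0.002, 0.221, 0.975, 0.0]
wrist_force: [-0.9, -1.3, -0.4]
grip_width: 14.1
gripper_force: 0.0
```

Request:
apply_moves:
  deltas:
    - [[0.026,-0.03,0,0],[0.001,-0.027,0,0],[0,0,0,0],[0,0,0,0],[0,0,0,0]]

```text
clock: 5.77
tool_pos: [529.7, 26.3, 110.8]
ee_rot: [0.001, 0.222, 0.975, 0.0]
wrist_force: [0.6, 0.9, 0.1]
grip_width: 14.2
gripper_force: 0.0
```

```bash
python3 st.py
```

```text
t 5.77 tray xy [-21.5  29.4] z 110.8 yaw err deg -0.03 w 14.2 F [0.6 0.9 0.1]
```

Request:
apply_moves:
  deltas:
    - [[0.005,-0.001,0.025,0],[0,0,0.022,0],[0,0,0.015,0],[0,0,0.008,0],[0,0,0,0]]

```text
clock: 6.18
tool_pos: [523.3, 28.2, 38.5]
ee_rot: [-0.001, 0.222, 0.975, -0.0]
wrist_force: [-1.2, -0.4, -0.1]
grip_width: 13.8
gripper_force: 0.0
```

Request:
apply_moves:
  deltas:
    - [[0,0,0,0],[0,0,0,0],[0,0,0,0],[-0.004,0,0,0],[-0.006,0,0,0]]

```text
clock: 6.6
tool_pos: [533.4, 23.1, 41.0]
ee_rot: [0.001, 0.222, 0.975, 0.0]
wrist_force: [0.1, 1.0, 0.2]
grip_width: 13.9
gripper_force: 0.0
```

Request:
apply_moves:
  deltas:
    - [[-0.007,0,0,0],[-0.007,0,0,0],[-0.007,0,0,0],[-0.007,0,0,0],[-0.007,0,0,0]]

```text
clock: 7.02
tool_pos: [565.0, 7.6, 40.2]
ee_rot: [-0.0, 0.222, 0.975, 0.0]
wrist_force: [-0.6, 1.2, 1.4]
grip_width: 14.3
gripper_force: 0.7
```

Request:
apply_moves:
  deltas:
    - [[-0.007,0,0,0],[-0.007,0,0,0],[-0.007,0,0,0],[-0.007,0,0,0],[-0.007,0,0,0]]

```text
clock: 7.43
tool_pos: [596.9, -7.7, 40.3]
ee_rot: [0.0, 0.222, 0.975, -0.0]
wrist_force: [0.8, -0.5, -0.2]
grip_width: 13.8
gripper_force: 0.0
```

Request:
apply_moves:
  deltas:
    - [[-0.004,0,0,0],[0,0,0,0],[0,0,0,0],[0,0,0,0],[0,0,0,0]]

```text
clock: 7.85
tool_pos: [599.1, -8.7, 40.2]
ee_rot: [-0.0, 0.222, 0.975, 0.0]
wrist_force: [0.9, -0.9, -0.1]
grip_width: 14.2
gripper_force: 0.0
```

Run:
```python
from st import *
st();cv2.imwrite("pics/w4.png",np.vstack([r.snapshot("wrist")[100:],cv2.resize(r.snapshot("side")[150:260,250:430],None,fx=2.6,fy=2.6)[:,:].copy() if 0 else cv2.resize(r.snapshot("side")[150:245,250:463],(640,285))]))
```

```text
t 7.85 tray xy [-23.1 -48.3] z 40.2 yaw err deg 0.0 w 14.2 F [ 0.9 -0.9 -0.1]
```

View pics/w4.png

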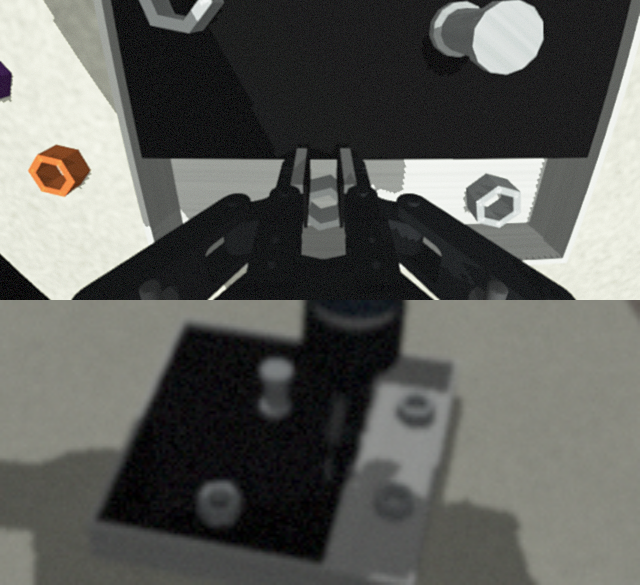

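Nuts A and B lie in the trough (side inset (416,408) and (393,500)). Nut C remains on the deck at (220,502), and the spacer stands at (275,385). Next is nut C.

Request:
apply_moves:
  deltas:
    - [[0,0,-0.035,0],[0,0,-0.035,0],[0.0,0,0,0],[0.031,-0.017,0,0],[0.031,-0.017,0,0]]

```text
clock: 8.37
tool_pos: [530.7, -13.0, 111.0]
ee_rot: [0.002, 0.222, 0.975, 0.0]
wrist_force: [-1.8, -0.6, 0.5]
grip_width: 14.3
gripper_force: 0.0
```

Request:
apply_moves:
  deltas:
    - [[0.031,-0.017,0,0],[0.031,-0.015,0,0],[0,0,0,0],[0,0,0,0],[0,0,0,0]]

```text
clock: 8.78
tool_pos: [460.0, -14.8, 110.8]
ee_rot: [0.001, 0.222, 0.975, 0.0]
wrist_force: [-0.0, 0.6, 0.2]
grip_width: 13.8
gripper_force: 0.0
```

```bash
python3 st.py
```

```text
t 8.78 tray xy [-88.8  74.5] z 110.8 yaw err deg -0.01 w 13.8 F [-0.   0.6  0.2]
```

Position is good. Descend 70 mm, then push 123 mm to tray y ≈ -48.

Request:
apply_moves:
  deltas:
    - [[0,0,0.025,0],[0,0,0.022,0],[0,0,0.015,0],[0,0,0.008,0],[0,0,0,0]]

```text
clock: 9.2
tool_pos: [459.5, -14.6, 39.0]
ee_rot: [-0.001, 0.222, 0.975, 0.0]
wrist_force: [-0.6, 0.5, 0.2]
grip_width: 13.8
gripper_force: 0.0
```

Request:
apply_moves:
  deltas:
    - [[0,0,0,0],[0,0,0,0],[-0.004,0,0,0],[-0.006,0,0,0],[-0.007,0,0,0]]

```text
clock: 9.62
tool_pos: [475.6, -22.3, 41.0]
ee_rot: [0.001, 0.222, 0.975, 0.0]
wrist_force: [-0.7, 0.0, 0.8]
grip_width: 13.8
gripper_force: 0.3
```

Request:
apply_moves:
  deltas:
    - [[-0.007,0,0,0],[-0.007,0,0,0],[-0.007,0,0,0],[-0.007,0,0,0],[-0.007,0,0,0]]

```text
clock: 10.03
tool_pos: [506.7, -37.6, 40.2]
ee_rot: [-0.0, 0.222, 0.975, 0.0]
wrist_force: [-0.9, 1.3, 0.3]
grip_width: 14.2
gripper_force: 0.7
```

Request:
apply_moves:
  deltas:
    - [[-0.007,0,0,0],[-0.007,0,0,0],[-0.007,0,0,0],[-0.007,0,0,0],[-0.007,0,0,0]]

```text
clock: 10.45
tool_pos: [538.3, -52.7, 40.3]
ee_rot: [0.0, 0.222, 0.975, 0.0]
wrist_force: [-0.8, 0.4, 0.2]
grip_width: 13.9
gripper_force: 0.5
```

Request:
apply_moves:
  deltas:
    - [[-0.007,0,0,0],[-0.007,0,0,0],[-0.007,0,0,0],[-0.007,0,0,0],[-0.007,0,0,0]]

```text
clock: 10.87
tool_pos: [570.1, -68.0, 40.3]
ee_rot: [0.0, 0.222, 0.975, -0.0]
wrist_force: [-0.7, 0.1, 0.1]
grip_width: 14.1
gripper_force: 0.0
```

Request:
apply_moves:
  deltas:
    - [[-0.002,0,0,0],[0,0,0,0],[0,0,0,0],[0,0,0,0],[0,0,0,0]]

```text
clock: 11.28
tool_pos: [570.5, -68.2, 40.2]
ee_rot: [-0.0, 0.222, 0.975, 0.0]
wrist_force: [-0.2, -0.0, 0.4]
grip_width: 14.4
gripper_force: 0.0
```

Request:
apply_moves:
  deltas:
    - [[0,0,-0.035,0],[0,0,-0.04,0],[0,0,-0.04,0],[0,0,-0.035,0],[0,0,0,0]]

```text
clock: 11.7
tool_pos: [575.1, -69.2, 198.6]
ee_rot: [0.007, 0.222, 0.975, 0.0]
wrist_force: [0.9, -0.1, 0.2]
grip_width: 14.2
gripper_force: 0.0
```

Request:
apply_moves:
  deltas:
    - [[0.04,0,0,0],[0.04,0,0,0],[0.04,0,0,0],[0.04,0,0,0],[0,0,0,0]]

```text
clock: 12.12
tool_pos: [416.4, 4.1, 187.8]
ee_rot: [-0.006, 0.221, 0.975, 0.0]
wrist_force: [-0.8, -0.3, -1.4]
grip_width: 14.2
gripper_force: 0.0
```

Run:
```python
from st import *
st();a=r.snapshot("top")[110:245,235:415];b=r.snapshot("side")[150:265,270:430]
cv2.imwrite("pics/fin.png",np.hstack([cv2.resize(a,(400,300)),cv2.resize(b,(400,300))]))
```

```text
t 12.12 tray xy [-90.7 122. ] z 187.8 yaw err deg 0.13 w 14.2 F [-0.8 -0.3 -1.4]
```

View pics/fin.png

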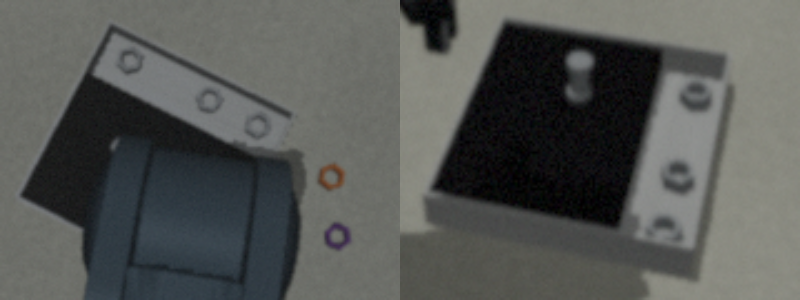

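All three nuts lie in the trough (top (130,62), (208,100), (257,125)). The spacer stands where it was (side (580,80)), and the arm is clear. I hand the job in.

```bash
python3 -c "
from rig import r
print(r.job_done())"
```

```text
the job is handed in; nothing more can be done
None
```

All three nuts were pushed into the trough with the spacer left standing where it was, and the job was handed in at about 12 s; the hand-in returned no verdict.

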